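Step the blue-button magnifier arm on by one hole

TASK

Extend the magnifier arm with the blue button by exactly one hole, so that its lens stands over the next row of tubes: press the blue button down, slide the arm away from its button end towards the lens end, and let the button pop fully up in the next window, then let go. Leave the arm with the red button as it is.

Things in the scene. Friction and masses are not known exactly. Their poses are not given: they have to be found in the camera images.
- blue_stand: Fixed stand. Origin: bench level, under the first window; x axis: level, the way its arm extends; z up. Level aluminium outer tube along x, 34 mm wide, top 105 mm above bench, from x -70 to 135 mm; three square windows in its top at x = 0, 50, 100 mm, joined by a slot. Beyond it a grey rack (top 70 mm) under the black-rimmed lens. A twin with a red button stands beside it; sides swap.
- blue_cap (a point): Centre of the top of the blue button's cap, 151 mm above the bench when up; axes as blue_stand. Cap: upright cylinder 26 mm across, 30 mm tall, on a thin stem; its underside is 16 mm above the tube top when up. It travels with the inner tube and lens. Nothing within 100 mm is higher than the tube top. It can be pinched (fingers across the tube), pushed down and slid along.
- blue_slide (a joint): Extension of the blue arm in m, along blue_stand's x. Windows, 22 mm long, are centred at 0, 0.05 and 0.10; it starts in the one at 0 (within 3 mm), the next is 0.05. About 5 mm play either way when latched; slides with about 1 N of friction. The lens centre is 220 mm ahead of the button.
- blue_button (a joint): How far the button is pressed, in m: 0 is up (latched), 0.015 the bottom stop; spring 2.4 N when up, 8.4 N at the bottom. From 0.012 its brass ball clears the tube's top wall and the arm slides; between windows the wall itself keeps it at about 0.009. Let go within about 7 mm of a window's centre, it pops up and centres itself.
- red_slide (a joint): The same as blue_slide, for the other arm, with the red button: it is to stay in its first window, near 0.

How it is judged:
By the outcome, as a careful person would: the job done as asked, in the order asked, and still so for the second after the job is handed in, with the robot touching nothing.
It also fails if it takes over 29 s, if anything falls off the work surface, if the arm or the gripper's body presses on something with over 40 N, if the wrist force passes 120 N, or if a joint passes its speed limit or range.

ROBOT

A 6-joint arm with a two-finger parallel gripper is mounted at the origin on the work surface. World frame = base frame: x ahead of the robot, y to its left, z up, the work surface at z = 0. Lengths are in m, angles in rad, forces in N, time in s.
With the tool pointing down it reaches from about 0.275 to 0.85 m from the base axis. Payload 19 kg.
Tool frame: the origin (TCP) lies midway between the tips of the shut fingers; the grasp point (between the pads) lies 19 mm behind it (bot.grasp_offset is the distance from the TCP to the grasp point, in m); z points along the fingers, y is the line along which they close (so a half turn about z gives the same grasp; the last joint's range is limited). The gripper opens to 85 mm and grips with 20 to 120 N. Pads are 22 mm wide; open, the fingers measure 114 mm over their backs; the gripper's body (76 mm by 85 mm) begins 54 mm behind the grasp point. The pads swing forward as they close: fully open they stand 13 mm farther back than shut.
Start: joints at [1.157, 0.15, 1.437, -0, 1.554, -0.134], TCP at [0.159, 0.553, 0.231] pointing down, gripper open.
Joint ranges: [-2.8, 2.8], [-0.68, 2.1], [0.12, 2.68], [-1.39, 4.53], [0.16, 2.79], [-2.81, 2.81]. Speed limits (rad/s): [1.89, 1.89, 2.22, 3.01, 3.01, 3.01].

INTERFACE

Orientations are given as a unit quaternion [x, y, z, w].
In Python, from workcell import bot gives the robot as it stands.
- The arm moves only by the shell command python3 -m jog 'ROWS' [FORCE]. ROWS is JSON, a list of rows, each a list of 5 numbers: the shift along the tool's x, y, z in m, then the turn about the tool's z in degrees, then the gripper command: -1 is fully open, 1 is shut, values between are in proportion. A call has 1 to 20 rows; each row is the pose to reach, as a shift and turn from the pose commanded when the call began, along the tool's axes at that moment; what a row does not reach only later rows make up. A row lasts 1/10 s, in which the tool goes at most 50 mm and 8.59 degrees, less where a joint would pass 70% of its speed; a pose out of reach is approached as far as the arm can. A call with a gripper value outside its range is refused whole. The fingers move at their own pace and stop on an object; FORCE is the grip in N (left out, the last holds). Time passes only in rows, so rows that repeat a pose let the fingers close. It gives the time, the measured TCP pose, the force, the opening and the grip force at its end, in the units of the state.
- bot.get_obs(): the state, without advancing time (a new reading comes with each control period).
- bot.get_image(name): name is "side" or "top"; returns a dict with "frame" (480x640x3 uint8, blue, green, red), "K" (3x3 intrinsics, pixels), "k1" (the pictures are not rectified: a ray, as slopes to the right and down, at radius r is drawn at 1 + k1 r^2 times it, then the intrinsics apply), "R" (3x3) and "t" (3): a world point X has camera coordinates R X + t. Camera axes: x right, y down, z forward; pixel columns grow to the right and rows downward; lengths in m; the calibration is good to about 2 mm. A picture is of the moment at which its call begins. There is no depth.
- bot.job_done(): hands the job in; it is judged then, once.
Trained networks look in the newest picture that a camera, given by its name, has taken for a name from the list of things; names that differ only in an ending like _2 or _b are one class to them, and where a whole thing is asked for, a point or a joint stands for the part that bears it (a point fixed in the world has none). Each returns a list of dicts, best first, with "conf" (0 to 1); they miss things now and then, are a little off and sometimes report something else, mostly with a low value. They report only what shows in the picture. A call takes as long as a camera call.
- bot.trace(name, camera): "mask" (480x640 bool, what is visible of it) and "xy" ([column, row] as shares, 0 to 1, of the picture: columns of its width, rows of its height, amid what is visible of it).
- bot.place_of(name, camera): "xy" ([column, row] as shares, 0 to 1, of the picture: columns of its width, rows of its height: a listed point, or the origin of a listed thing).
The state is a dict: "t": time; "joint_pos": joint angles; "dq": joint speeds; "effort": joint torques, N m; "tool_pos": TCP position; "eef_rot": TCP orientation; "wrist_force": force on the tool from outside, world axes, zero at the start; "moment": the same for the moment, N m; "gripper_width": finger opening in m; "gripper_force": force on a finger pad.
Only numpy, scipy, OpenCV 4.12 (cv2) and the standard library are available. Lean on these libraries where they do the work, as an engineer would, in place of code of your own. Each camera call takes 0.05 s, during which the arm holds its last target. There are 200 camera calls.

## Working session

There is one attempt and no reset: what is moved stays moved. The work goes in short steps, Python scripts to look and compute and a shell command to move; the robot and the scene stay as the last step left them, time stands still between calls to the robot, and variables do not carry over. Pictures are saved under pics/ and viewed, at most 10 in all, crops included, and the job is handed in when it is done.

```bash
mkdir -p pics; cat > h.py <<'E'
import numpy as np, cv2
from workcell import bot
def ray(im,xy):
    K=np.array(im["K"]);k=float(im["k1"])
    p=np.array([[[xy[0]*640,xy[1]*480]]],float)
    u=cv2.undistortPoints(p,K,np.array([k,0,0,0,0.]))[0,0]
    R=np.array(im["R"]);t=np.array(im["t"])
    return -R.T@t, R.T@np.array([u[0],u[1],1])
def atz(im,xy,z):
    c,d=ray(im,xy); return c+d*(z-c[2])/d[2]
def tri(rs):
    A=0;b=0
    for c,d in rs:
        d=d/np.linalg.norm(d);P=np.eye(3)-np.outer(d,d);A=A+P;b=b+P@c
    return np.linalg.solve(A,b)
E
python3 - <<'E'
from h import *
np.set_printoptions(precision=4,suppress=True)
I={}
for c in("top","side"):
    I[c]=bot.get_image(c);cv2.imwrite(f"pics/{c}0.png",I[c]["frame"])
    for n,z in(("blue_cap",.151),("blue_stand",0)):
        for r in bot.place_of(n,c)[:3]: print(c,n,r["conf"],np.array(r["xy"])*[640,480],atz(I[c],r["xy"],z))
    for n in("blue_cap",):
        for r in bot.trace(n,c)[:2]: print("tr",r["conf"],np.array(r["xy"])*[640,480],r["mask"].sum())
o=bot.get_obs();print(o["t"],o["tool_pos"],o["eef_rot"],bot.grasp_offset)
E
```

```text
top blue_cap 0.72 [188.096 275.712] [0.427  0.2131 0.151 ]
top blue_stand 0.92 [209.792 284.016] [0.4287 0.2123 0.    ]
tr 0.72 [193.792 279.408] 242
side blue_cap 0.81 [328.32  349.104] [0.4257 0.2067 0.151 ]
side blue_stand 0.83 [328.704 397.392] [0.4233 0.2027 0.    ]
tr 0.73 [328.32  354.384] 485
0.4 [0.1588 0.5526 0.2312] [ 0.1394  0.9902 -0.0001 -0.    ] 0.0187
```

View pics/top0.png

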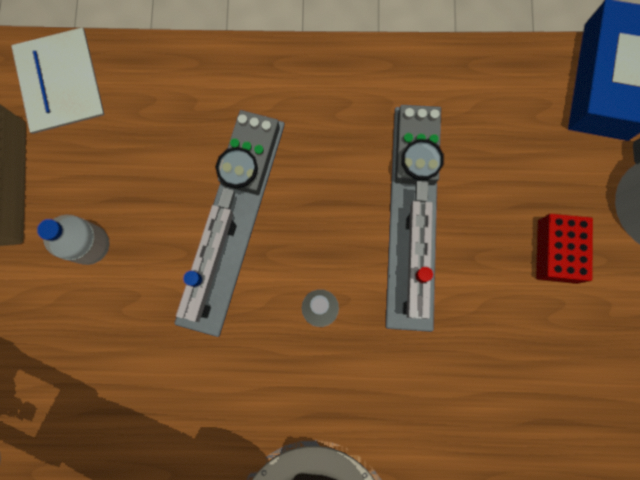

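View pics/side0.png

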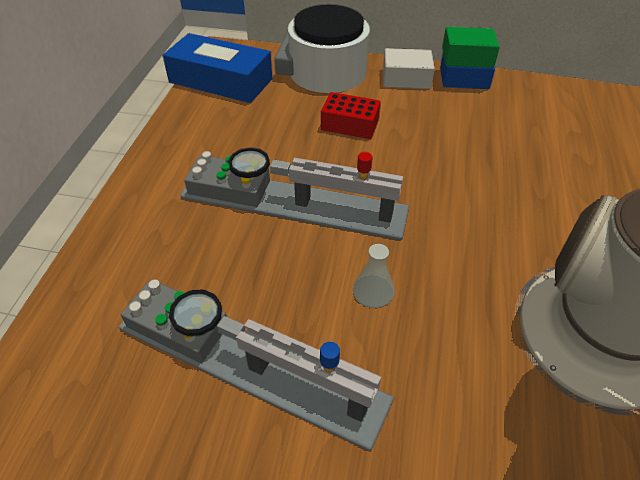

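The top view shows the blue cap at about (192,278), with its arm running up to the lens at (237,168). The red arm is on the right, with its cap at (425,274). The side view shows the blue cap top at about (330,347). Next I'll fit the arm's yaw and check it with an overlay.

```bash
cat > ov.py <<'E'
from h import *
from scipy.optimize import least_squares
np.set_printoptions(precision=4,suppress=True)
I={c:bot.get_image(c) for c in("top","side")}
def proj(im,P):
    R=np.array(im["R"]);p=cv2.projectPoints(np.array(P,float).reshape(-1,3),cv2.Rodrigues(R)[0],np.array(im["t"]),np.array(im["K"]),np.array([im["k1"],0,0,0,0.]))[0]
    return p.reshape(-1,2)
px=lambda x,y:(x/640,y/480)
r=[atz(I["top"],px(*p),.105) for p in((178,318),(198,322),(212,206),(233,209))]
print(r); d=(r[2]+r[3]-r[0]-r[1])[:2]; print("yaw tube",np.degrees(np.arctan2(d[1],d[0])),"len",np.linalg.norm(d)/2, "w",np.linalg.norm(r[1]-r[0]))
b=[bot.place_of("blue_cap",c)[0]["xy"] for c in I]
print("cap tri",tri([ray(I[c],x) for c,x in zip(I,b)]))
yaw=np.arctan2(d[1],d[0]);o=np.r_[(.4270+.4257)/2,.210]
ex=np.r_[np.cos(yaw),np.sin(yaw)];ey=np.r_[-ex[1],ex[0]]
def W(x,y,z): return np.r_[o+ex*x+ey*y,z]
for c in I:
    u,v=(130,100) if c=="top" else (100,240)
    s=3;f=cv2.resize(I[c]["frame"][v:v+ (235 if c=="top" else 220)//1, u:u+(170 if c=="top" else 300)],None,fx=2.5,fy=2.5,interpolation=cv2.INTER_CUBIC)
    def poly(P,col):
        q=((proj(I[c],P)-[u,v]+.5)*2.5).astype(np.int32);cv2.polylines(f,[q],True,col,1)
    poly([W(x,y,.105) for x,y in((-.07,-.017),(.135,-.017),(.135,.017),(-.07,.017))],(0,255,0))
    for w in(0,.05,.1): poly([W(w+x,y,.105) for x,y in((-.011,-.008),(.011,-.008),(.011,.008),(-.011,.008))],(0,255,255))
    poly([W(.013*np.cos(a),.013*np.sin(a),.151) for a in np.linspace(0,6.28,20)],(255,0,255))
    cv2.imwrite(f"pics/ov_{c}.png",f)
o_=bot.get_obs();R=o_["eef_rot"];from scipy.spatial.transform import Rotation as Ro
print("tool x,y,z\n",Ro.from_quat(R).as_matrix().T)
E
python3 ov.py; python3 -c "
import cv2,numpy as np
a=cv2.imread('pics/ov_top.png');b=cv2.imread('pics/ov_side.png');print(a.shape,b.shape)
b=b[:, :]; s=560/a.shape[0]
b=cv2.resize(b,None,fx=.6,fy=.6)
a=cv2.resize(a,None,fx=s*.8,fy=s*.8)
h=max(a.shape[0],b.shape[0]);o=np.zeros((h,a.shape[1]+b.shape[1],3),np.uint8);o[:a.shape[0],:a.shape[1]]=a;o[:b.shape[0],a.shape[1]:]=b;print(o.shape);cv2.imwrite('pics/ov.png',o)"
```

```text
[array([0.359 , 0.2384, 0.105 ]), array([0.3528, 0.2036, 0.105 ]), array([0.5584, 0.1917, 0.105 ]), array([0.5535, 0.1538, 0.105 ])]
yaw tube -13.572886091674649 len 0.20581751923760505 w 0.035349160661859974
cap tri [0.4242 0.2102 0.158 ]
tool x,y,z
 [[-0.9611  0.2762  0.0001]
 [ 0.2762  0.9611 -0.0001]
 [-0.0001 -0.0001 -1.    ]]
(588, 425, 3) (550, 750, 3)
(448, 774, 3)
```

View pics/ov.png

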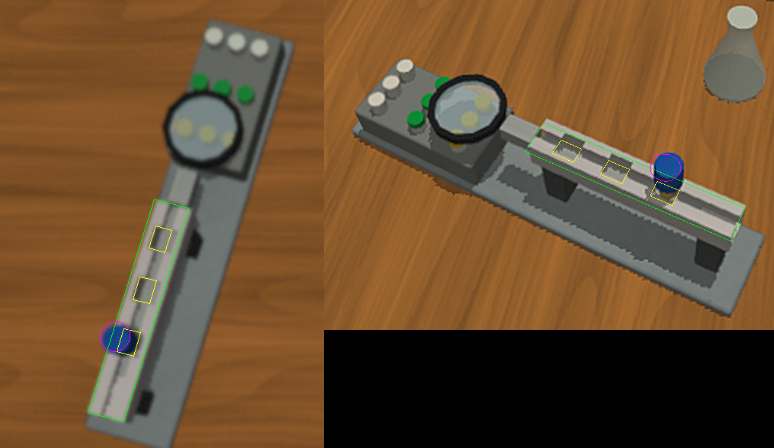

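The overlay fits: tube yaw is about -13.6° and the cap is at about (0.426, 0.211). Moving above the cap first.

```bash
python3 -m jog '[[-0.351,-0.254,0.031,-2.4,-1],[-0.351,-0.254,0.031,-2.4,-1],[-0.351,-0.254,0.031,-2.4,-1],[-0.351,-0.254,0.031,-2.4,-1],[-0.351,-0.254,0.031,-2.4,-1],[-0.351,-0.254,0.031,-2.4,-1],[-0.351,-0.254,0.031,-2.4,-1],[-0.351,-0.254,0.031,-2.4,-1],[-0.351,-0.254,0.031,-2.4,-1],[-0.351,-0.254,0.031,-2.4,-1],[-0.351,-0.254,0.031,-2.4,-1],[-0.351,-0.254,0.031,-2.4,-1],[-0.351,-0.254,0.031,-2.4,-1],[-0.351,-0.254,0.031,-2.4,-1]]' 40
cat > look.py <<'E'
import sys
from h import *
np.set_printoptions(precision=4,suppress=True)
fs=[]
for c,(u,v) in(("top",(110,90)),("side",(180,220))):
    im=bot.get_image(c)
    fs.append(cv2.resize(im["frame"][v:v+240,u:u+200],None,fx=2,fy=2,interpolation=cv2.INTER_CUBIC))
    for r in bot.place_of("blue_cap",c)[:1]: print(c,r["conf"],atz(im,r["xy"],.151))
    for r in bot.place_of("blue_stand",c)[:1]: print(c,"stand",r["conf"],atz(im,r["xy"],0))
cv2.imwrite(sys.argv[1],np.hstack(fs))
o=bot.get_obs();print(o["t"],o["tool_pos"],o["wrist_force"],o["gripper_width"],o["gripper_force"])
E
python3 look.py pics/a.png
```

```text
t: 2.0
tool_pos: [0.4256, 0.2123, 0.2004]
eef_rot: [0.118, 0.993, 0.0, 0.0]
wrist_force: [0.1, 0.2, -0.5]
gripper_width: 0.0852
gripper_force: 0.0
top 0.62 [0.4237 0.2109 0.151 ]
top stand 0.7 [0.4268 0.2063 0.    ]
side 0.91 [0.4263 0.2056 0.151 ]
side stand 0.92 [0.4229 0.2045 0.    ]
2.3 [0.4259 0.2117 0.2003] [ 0.0192  0.157  -0.4745] 0.08528314246280677 0.0
```

View pics/a.png

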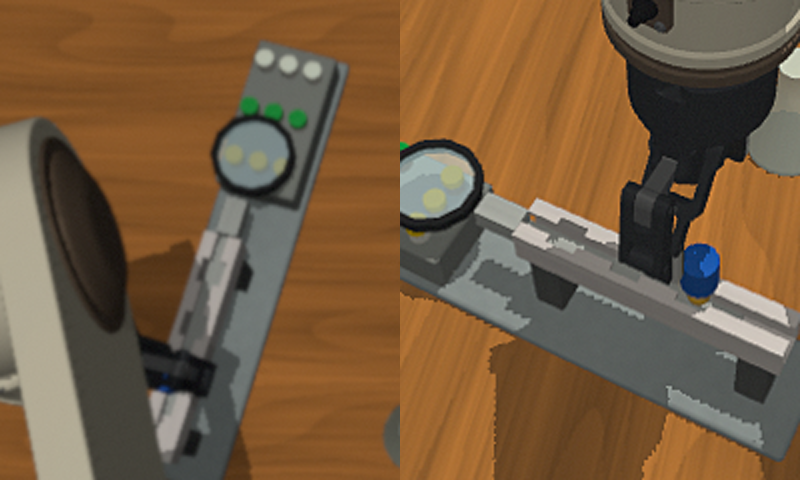

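The side view shows the open fingers above the cap, near finger at crop (650,230) and cap at (702,270). I'll project the TCP to check the alignment.

```bash
python3 - <<'E'
from h import *
im=bot.get_image("side")
o=bot.get_obs();from scipy.spatial.transform import Rotation as Ro
M=Ro.from_quat(o["eef_rot"]).as_matrix();T=np.array(o["tool_pos"])
def pr(P):
    return cv2.projectPoints(np.array([P],float),cv2.Rodrigues(np.array(im["R"]))[0],np.array(im["t"]),np.array(im["K"]),np.array([im["k1"],0,0,0,0.]))[0].ravel()
for n,P in(("tcp",T),("f+",T+M@[0,.0425,-.013]),("f-",T+M@[0,-.0425,-.013]),("capTop",[.426,.2115,.151]),("capTop+5mm x",[.431,.2115,.151]),("capTop+5 y",[.426,.2165,.151])): print(n,(pr(P)-[180,220])*2)
m=bot.trace("blue_cap","side")[0];ys,xs=np.where(m["mask"]);print((xs.min()-180)*2,(xs.max()-180)*2,(ys.min()-220)*2,(ys.max()-220)*2)
E
```

```text
tcp [295.96064629 224.03095638]
f+ [265.01653872 270.02682506]
f- [325.28799443 159.08049373]
capTop [294.6648898  264.57828729]
capTop+5mm x [286.96711453 263.14902143]
capTop+5 y [293.13209749 271.40254213]
280 320 242 304
```

```bash
cat > z.py <<'E'
import sys
from h import *
from scipy.spatial.transform import Rotation as Ro
o=bot.get_obs();M=Ro.from_quat(o["eef_rot"]).as_matrix();T=np.array(o["tool_pos"])
w=float(sys.argv[2])/2;b=float(sys.argv[3]);fs=[]
for c,(u,v) in(("top",(150,230)),("side",(265,280))):
    im=bot.get_image(c);s=5
    f=cv2.resize(im["frame"][v:v+100,u:u+80],None,fx=s,fy=s,interpolation=cv2.INTER_CUBIC)
    def pr(P):
        q=cv2.projectPoints(np.array(P,float),cv2.Rodrigues(np.array(im["R"]))[0],np.array(im["t"]),np.array(im["K"]),np.array([im["k1"],0,0,0,0.]))[0].reshape(-1,2)
        return ((q-[u,v]+.5)*s).astype(np.int32)
    for y in(w,-w): cv2.polylines(f,[pr([T+M@[a,y,z-b] for a,z in((-.011,0),(.011,0),(.011,-.022),(-.011,-.022))])],True,(0,255,255),1)
    cv2.polylines(f,[pr([[.4245+.013*np.cos(a),.2095+.013*np.sin(a),.151] for a in np.linspace(0,6.28,24)])],True,(255,0,255),1)
    fs.append(f)
cv2.imwrite(sys.argv[1],np.hstack(fs))
E
python3 z.py pics/z1.png .085 .013
```

```text
(no output)
```

View pics/z1.png

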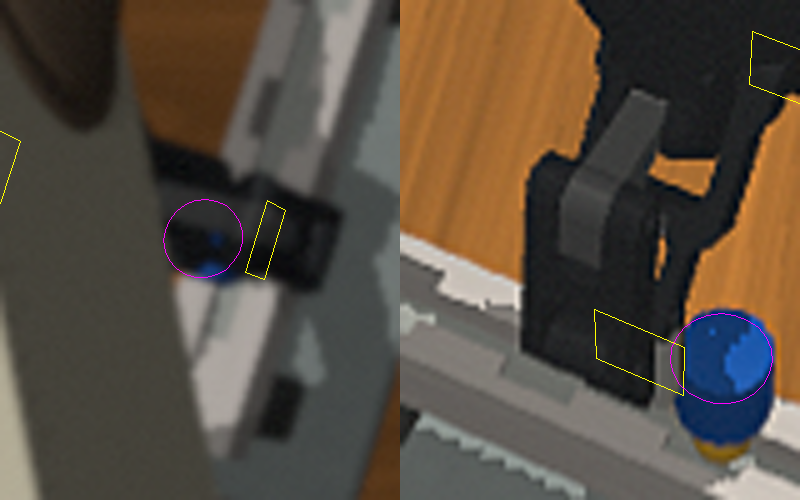

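The side view's cap matches the magenta circle at crop (722,358). In the top view the cap's visible rim, at (210,280), sits about 2 mm nearer the base. I'll shift slightly and lower around the cap.

```bash
python3 -m jog '[[0.0025,-0.003,0.03,0,-1],[0.0025,-0.003,0.06,0,-1],[0.0025,-0.003,0.078,0,-1],[0.0025,-0.003,0.078,0,-1],[0.0025,-0.003,0.078,0,-1]]' 40
python3 z.py pics/z2.png .085 .013
```

```text
t: 3.0
tool_pos: [0.4231, 0.2093, 0.1229]
eef_rot: [0.119, 0.993, -0.0, 0.0]
wrist_force: [0.2, 0.5, 0.4]
gripper_width: 0.0854
gripper_force: 0.0
```

View pics/z2.png

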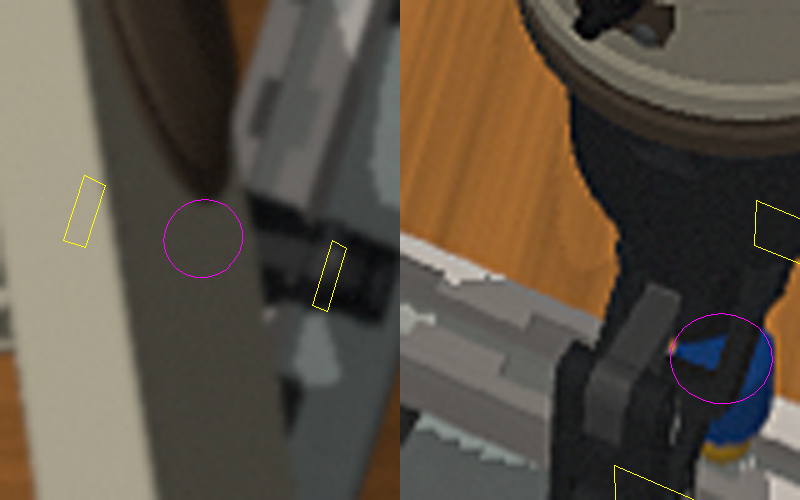

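The cap, at side crop (722,360), stands between the fingers, with the near one at about (620,420). Closing to confirm the width.

```bash
python3 -m jog '[[0,0,0,0,0.2],[0,0,0,0,0.4],[0,0,0,0,1],[0,0,0,0,1],[0,0,0,0,1],[0,0,0,0,1],[0,0,0,0,1],[0,0,0,0,1]]' 30
python3 look.py pics/b.png
```

```text
t: 3.9
tool_pos: [0.4228, 0.2086, 0.1223]
eef_rot: [0.119, 0.993, -0.001, -0.0]
wrist_force: [-1.4, -7.7, 2.2]
gripper_width: 0.0249
gripper_force: 31.5
top stand 0.74 [0.4257 0.2082 0.    ]
side 0.47 [0.4233 0.204  0.151 ]
side stand 0.59 [0.4215 0.2021 0.    ]
4.2 [0.4228 0.2086 0.1223] [-2.2167 -6.663   2.484 ] 0.024933385022206614 31.497365534305573
```

View pics/b.png

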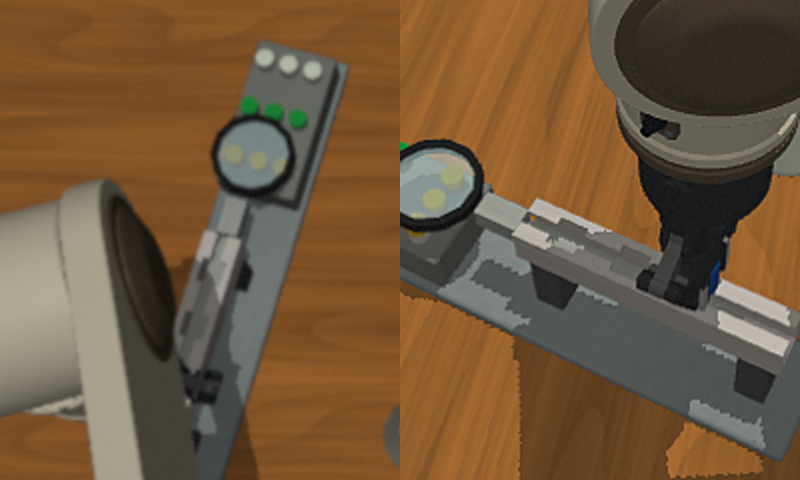

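Grip is confirmed at 25 mm and 31 N, with the fingers around the cap at side crop (690,285). Pressing now.

```bash
python3 -m jog '[[0,-0.001,0.004,0,1],[0,-0.001,0.008,0,1],[0,-0.001,0.012,0,1],[0,-0.001,0.0145,0,1],[0,-0.001,0.0145,0,1],[0,-0.001,0.0145,0,1],[0,-0.001,0.0145,0,1]]' 40
```

```text
t: 4.9
tool_pos: [0.4229, 0.2083, 0.108]
eef_rot: [0.119, 0.993, 0.0, 0.0]
wrist_force: [-1.1, -1.7, 7.0]
gripper_width: 0.0249
gripper_force: 40.6
```

```bash
python3 -m jog '[[0,0,0.0008,0,1],[0,0,0.0008,0,1],[-0.004,0,0.0008,0,1],[-0.008,0,0.0008,0,1],[-0.012,0,0.0008,0,1],[-0.012,0,0.0008,0,1],[-0.012,0,0.0008,0,1]]'
```

```text
t: 5.6
tool_pos: [0.4351, 0.2053, 0.1077]
eef_rot: [0.119, 0.993, 0.0, 0.001]
wrist_force: [1.0, -4.3, 13.0]
gripper_width: 0.0249
gripper_force: 41.2
```

```bash
python3 -m jog '[[-0.005,0,-0.0004,0,1],[-0.010,0,-0.0004,0,1],[-0.015,0,-0.0004,0,1],[-0.020,0,-0.0004,0,1],[-0.025,0,-0.0004,0,1],[-0.030,0,-0.0004,0,1],[-0.035,0,-0.0004,0,1],[-0.038,0,-0.0004,0,1],[-0.038,0,-0.0004,0,1],[-0.038,0,-0.0004,0,1],[-0.038,0,-0.0004,0,1]]'
python3 look.py pics/c.png
```

```text
t: 6.7
tool_pos: [0.4716, 0.196, 0.1078]
eef_rot: [0.119, 0.993, -0.0, 0.001]
wrist_force: [-0.9, -7.2, 9.6]
gripper_width: 0.0244
gripper_force: 40.7
top stand 0.7 [0.4233 0.2092 0.    ]
side 0.51 [0.4716 0.1954 0.151 ]
side stand 0.74 [0.4196 0.2031 0.    ]
7.0 [0.4716 0.196  0.1078] [-1.318  -6.6615  8.8952] 0.02502734794377381 40.74678361415863
```

View pics/c.png

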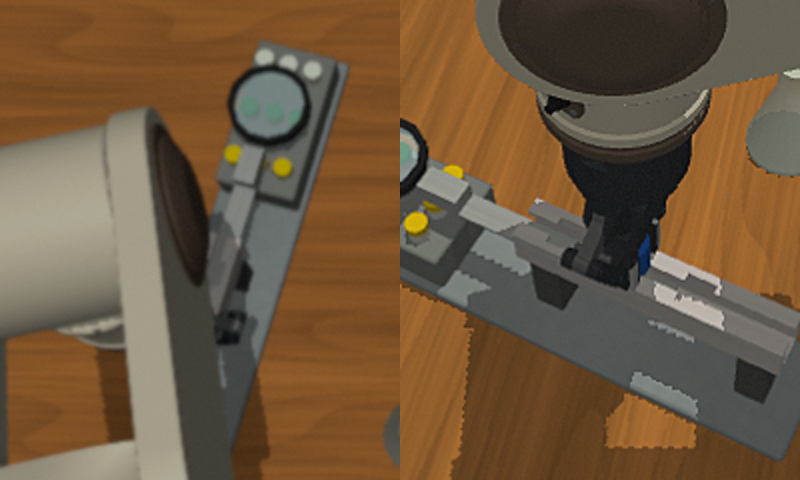

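The lens has moved to top crop (268,105), over the green row, so the slide came to about 50 mm. Releasing and lifting clear.

```bash
python3 -m jog '[[0,0,0,0,-1],[0,0,0,0,-1],[0,0,0,0,-1],[0,0,0,0,-1],[0,0,0,0,-1],[0,0,0,0,-1],[0,0,-0.03,0,-1],[0,0,-0.07,0,-1],[0,0,-0.11,0,-1],[0.05,0.03,-0.13,0,-1],[0.1,0.08,-0.13,0,-1],[0.13,0.12,-0.13,0,-1],[0.13,0.16,-0.13,0,-1],[0.13,0.20,-0.13,0,-1],[0.13,0.22,-0.13,0,-1],[0.13,0.22,-0.13,0,-1]]'
cp look.py /tmp; python3 look.py pics/d.png; sed -i 's/.*//;' /dev/null; python3 - <<'E'
from h import *
I={c:bot.get_image(c) for c in("top","side")}
for c in I:
    for n,z in(("blue_slide",.1),("red_slide",.1),("blue_cap",.151)):
        for r in bot.place_of("blue_cap",c)[:1] if n=="blue_cap" else []: print(c,n,r["conf"],np.array(r["xy"])*[640,480])
E
```

```text
t: 8.6
tool_pos: [0.3965, 0.4436, 0.2362]
eef_rot: [0.117, 0.993, -0.0, -0.001]
wrist_force: [0.9, -0.7, -0.3]
gripper_width: 0.0854
gripper_force: 0.0
top 0.64 [0.4715 0.1962 0.151 ]
top stand 0.68 [0.4278 0.2081 0.    ]
8.9 [0.3969 0.4401 0.2377] [ 0.442  -0.1417 -0.4454] 0.08548101121702997 0.0sed: couldn't edit /dev/null: not a regular file
```

View pics/d.png

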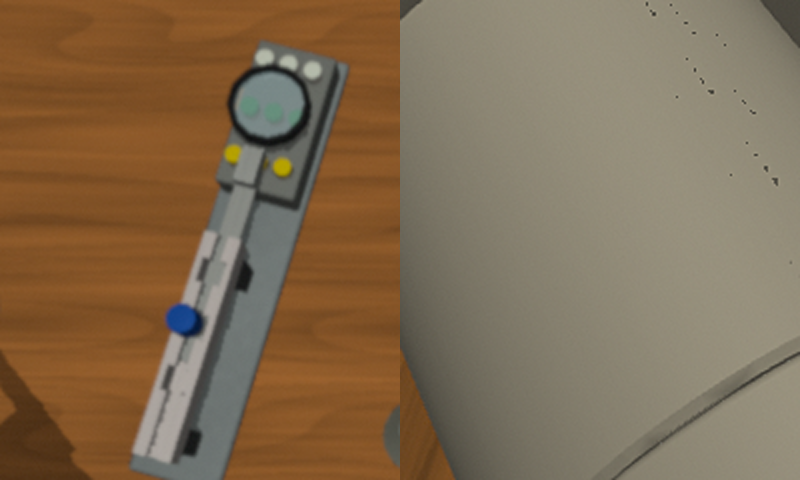

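From above, the cap is at crop (184,320), in the second window, and the lens is over the green row. The arm blocks the side camera, so I'll go back near the start pose to check the button height.

```bash
python3 -m jog '[[0.255,0.053,0,0,-1],[0.255,0.053,0,0,-1],[0.255,0.053,0,0,-1],[0.255,0.053,0,0,-1],[0.255,0.053,0,0,-1],[0.255,0.053,0,0,-1],[0.255,0.053,0,0,-1],[0.255,0.053,0,0,-1],[0.255,0.053,0,0,-1],[0.255,0.053,0,0,-1]]'
python3 look.py pics/e.png; python3 - <<'E'
from h import *
I={c:bot.get_image(c) for c in("top","side")}
print(tri([ray(I[c],bot.place_of("blue_cap",c)[0]["xy"]) for c in I]))
E
```

```text
t: 10.1
tool_pos: [0.1626, 0.5521, 0.2374]
eef_rot: [0.12, 0.993, -0.0, 0.0]
wrist_force: [-0.5, 0.9, 0.1]
gripper_width: 0.0854
gripper_force: 0.0
top 0.53 [0.4727 0.1969 0.151 ]
top stand 0.86 [0.431  0.2143 0.    ]
side 0.88 [0.474  0.1927 0.151 ]
side stand 0.97 [0.4206 0.2039 0.    ]
10.4 [0.1617 0.5524 0.2374] [0.3543 0.0281 0.0454] 0.0854837259016853 0.0
[0.46955001 0.19365309 0.1547991 ]
```

View pics/e.png

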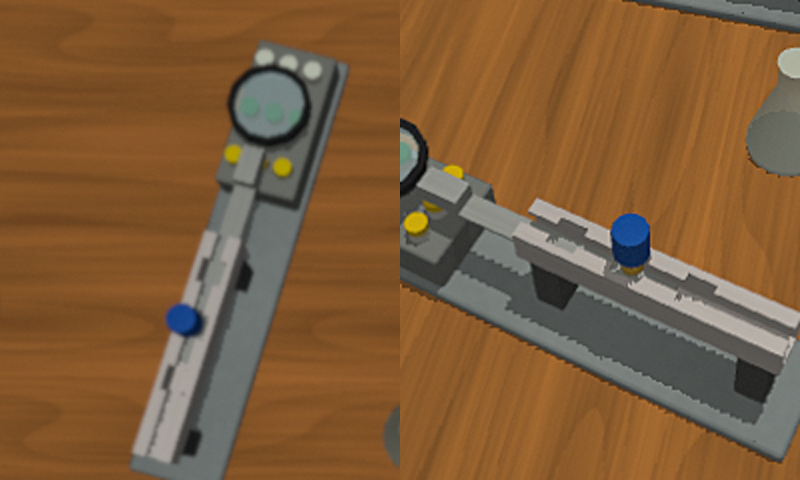

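The side view shows the cap standing up at crop (630,240) with its stem visible, in the second window. Windows one and three are empty. The triangulated height of about 0.155 m is close to the 0.158 m measured at the start; a button held down between windows would read about 9 mm lower.

```bash
python3 -c "
from workcell import bot
print(bot.job_done())"
```

```text
the job is handed in; nothing more can be done
None
```

I extended the blue arm by one hole: its button is up in the second window and the lens stands over the next (green) row. The red arm was left alone, and I handed the job in at about 10.5 s with the gripper clear.

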